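# Pin the ion source swing arm in its yoke

### The arm

A 6-joint arm with a two-finger parallel gripper is mounted at the origin on the work surface. World frame = base frame: x ahead of the robot, y to its left, z up, the work surface at z = 0. Lengths are in m, angles in degrees, forces in N, time in s.
With the tool pointing down it reaches from about 0.35 to 0.875 m from the base axis. Payload 4.2 kg.
Tool frame: the origin (TCP) lies at the very end of the fingers, on their centre line; the grasp point (between the pads) lies 19 mm behind it; z points along the fingers, y is the line along which they close (so a half turn about z gives the same grasp; the last joint's range is limited). The gripper opens to 87 mm and grips with 3 to 60 N. Pads are 19 mm wide; open, the fingers measure 117 mm over their backs; the gripper's body (75 mm by 190 mm) begins 51 mm behind the grasp point.
Start: joints at [-49.526, 22.042, 0.453, 0, -68.411, -14.817], TCP at [0.271, -0.563, 0.223] pointing down, gripper open.
Joint ranges: [-179.83, 179.83], [-69.29, 118.12], [-61.27, 80.66], [-181.25, 117.63], [-171.15, -9.14], [-177.46, 177.46]. Speed limits (degrees/s): [159.86, 159.86, 180, 180, 180, 180].

### API

Orientations are given as a 3x3 rotation matrix whose columns are the frame's x, y, z axes.
In Python, from station import monitor, cams, ticket gives the robot as it stands.
- The arm moves only by the tool drive_tool, never from a script. Its argument "moves" is a list of rows, each an object with "delta_pos": the shift along the tool's x, y, z in mm, a list of three; "turn": the turn about the tool's z in rad; "claw": the opening, from 0 (shut) to 1 (fully open). A call has 1 to 12 rows; each row shifts and turns the commanded pose from where the row before left it, along the tool's axes as they then stand; what a row does not reach is not made up. A row lasts 1/8 s, in which the tool goes at most 62.5 mm and 10.7 degrees, less where a joint would pass 70% of its speed; a pose out of reach is approached as far as the arm can. A call is refused whole if a number of a shift passes 62.5 or a number of a turn 0.188, either way. A call with a gripper value outside its range is refused whole. The fingers move at their own pace and stop on an object; the grip force is fixed at half the most. Time passes only in rows, so rows that do not move let the fingers close. It gives the time, the measured TCP pose, the force, the opening and the grip force at its end, in the units of the state.
- monitor.sense(): the state, without advancing time (a new reading comes with each control period).
- cams.capture(name): name is "side" or "top"; returns a dict with "color" (384x512x3 uint8, red, green, blue), "range_z" (384x512 float32, m along the optical axis (not along the pixel's ray), 0 where there is no reading), "vertical_fov" (degrees; the focal length in pixels is half the picture's height over the tangent of half this angle, whatever the lens; pixels are square), "cx", "cy" (the principal point, pixels), "extrinsics" (4x4, takes a point from camera to world coordinates). Camera axes: x right, y down, z forward; pixel columns grow to the right and rows downward; lengths in m; the calibration is good to about 2 mm. A picture is of the moment at which its call begins.
- ticket.finish_job(): hands the job in; it is judged then, once.
The state is a dict: "time_s": time; "joints": joint angles; "joint_velocities": joint speeds; "effort": joint torques, N m; "tcp_pos": TCP position; "ee_rot": TCP orientation; "wrist_force": force on the tool from outside, world axes, zero at the start; "moment": the same for the moment, N m; "gripper_width": opening from 0.0 (shut) to 1.0 (fully open); "gripper_force": force on a finger pad.
Only numpy, scipy, OpenCV 4.12 (cv2) and the standard library are available. Lean on these libraries where they do the work, as an engineer would, in place of code of your own. Each camera call takes 0.05 s, during which the arm holds its last target. There are 200 camera calls.

### The job

Swing the service stand's arm shut, as far as it goes, so that its slotted lug lies between the two ears of the yoke. Then take the steel clevis pin from the grey block and pass it gently down through the upper ear, the lug's slot and the lower ear until its collar rests on the upper ear, and let go. The yoke floats a centimetre or so either way along its rail, so feel for the hole rather than forcing the pin, and leave the driver, bottle and jar where they are.

Things in the scene. Friction and masses are not known exactly. Their poses are not given: they have to be found in the camera images.
- stand: service stand fixed to the bench. Origin on the bench, under the middle of the yoke's rail; x runs along the base plate from yoke to hinge, z up. Aluminium base plate 330 x 130 x 12 mm (x -90 to 240, y -65 to 65). The steel yoke stands at the origin end, open on the stand's +y side, with an upright web on its -y side (outer face y = -28 mm)
- yoke_mid (a point): middle of the yoke's float, 76 mm above the stand's origin, level with the upper ear's top face. Two level ears 64 (x) x 40 (y) x 10 mm at heights 40-50 and 66-76 mm, each with a 13 mm upright hole, 1 mm chamfer, at y = 0. The yoke rests with its holes anywhere from x = -14 to +14 mm of this point, both ears alike: not in the measured poses. Sliding it takes about 16 N
- hinge (a point): fixed vertical hinge axis of the swing arm, at x = 140, y = 0, z = 64 mm of the stand. The arm, a bar at heights 52 to 64 mm, runs from here towards the yoke. It carries a blue drum 92 mm across, centre 22 mm beyond the hinge, 66 to 117 mm high, that turns with it
- swing_arm (a joint): angle of the swing arm (rad). 0 = shut against its stop, slot in line with the yoke's holes; grows as the lug swings out to the stand's +y side, up to 0.9. It stays where it is left; moving it takes about 2 to 4 N at the post
- grip_post (a point): centre of the top of the arm's black upright grip post: 16 mm diameter, 52 mm tall (heights 64 to 116 mm), 75 mm from the hinge. At joint angle q it is at x = 140 - 75 cos q, y = 75 sin q mm of the stand
- lug_slot (a point): centre of the slot on top of the arm's end lug, 64 mm high, 140 mm from the hinge. The lug is 76 x 36 x 12 mm; its through slot is 45 mm along the bar x 15 mm across
- pin: loose steel clevis pin, about 130 g, upright, collar resting on the block. Origin on its axis at the collar's underside, z up. Below: shank 12 mm diameter, 50 mm long, its last 6 mm tapering to a blunt 10 mm end. Above: collar 23 mm diameter x 5 mm, then a round head to grip, 16 mm diameter, 45 mm long. Fully home, its origin is 76 mm above the bench
- block: grey plastic block fixed to the bench, 56 (x) x 130 (y) x 60 mm high, origin at the centre of its underside. Two upright holes at y = +38 and -38 mm, 13.5 mm diameter: the clevis pin stands in one, the driver in the other, either way round
- driver: bystander: driver with a black flat handle 14 x 34 x 30 mm over a 24 mm collar, standing in the block's other hole; origin at the underside of its collar
- reagent: bystander: amber bottle 60 mm diameter, 130 mm tall; origin at the centre of its underside
- jar: bystander: small jar with a white cap, 44 mm diameter, 50 mm tall; origin at the centre of its underside

How it is judged (in metres and radians):
On the way, in this order (a step that is already met when the one before it is completed fails the run):
1. the arm is swung shut, its lug between the ears, while the pin still waits (value of joint swing_arm below 0.04 rad), for 0.2 s.
2. the pin has entered the upper ear upright (z of pin in the frame of stand below 0.115 m and y of pin in the frame of stand between -0.004 and 0.004 m and x of pin in the frame of stand between -0.017 and 0.017 m and angle between the z axis of pin and the z axis of stand, either way round below 0.12 rad), for 0.1 s.
At the end, for the whole second after the job is handed in: The arm is shut (within 0.04 rad of its stop) and the pin stands through both ears and the slot, upright within 0.08 rad, its collar on the upper ear (within 3 mm of fully home) and its axis within 3 mm sideways of the yoke's line and 17 mm along it; released and at rest (z of pin in the frame of stand between 0.073 and 0.079 m and y of pin in the frame of stand between -0.003 and 0.003 m and x of pin in the frame of stand between -0.017 and 0.017 m and angle between the z axis of pin and the z axis of stand, either way round below 0.08 rad and value of joint swing_arm below 0.04 rad and linear speed of pin below 0.02 m/s); the robot touches nothing.
It fails at once if the pin is forced: more than 45 N between the pin and the stand, its yoke or arm (contact force between pin and stand above 45 N).
It fails at once if a bystander is disturbed (moved more than 20 mm) (distance of any of driver, reagent, jar from where it was at the start of the episode above 0.02 m).
It also fails if it takes over 69 s, if anything falls off the work surface, if the arm or the gripper's body presses on something with over 40 N, if the wrist force passes 120 N, or if a joint passes its speed limit or range.

## Working session

There is one attempt and no reset: what is moved stays moved. The work goes in short steps, Python scripts to look and compute and a tool call to move; the robot and the scene stay as the last step left them, time stands still between calls to the robot, and variables do not carry over. Pictures are saved under pics/ and viewed, at most 10 in all, crops included, and the job is handed in when it is done.

Besides the shell and the picture viewer there is one more tool, called after "Call:" as a command line: name --argument value ..., lists and objects as JSON in quotes. drive_tool: Moves the arm, as the interface text tells. Its arguments: {"type":"object","properties":{"moves":{"type":"array","items":{"type":"object","properties":{"delta_pos":{"type":"array","items":{"type":"number"}},"turn":{"type":"number"},"claw":{"type":"number"}}}}},"required":["moves"]}

```bash
mkdir -p pics; cat > h.py <<'E'
import numpy as np, cv2
from station import monitor, cams, ticket
def cap(n):
    c=cams.capture(n); c['f']=c['color'].shape[0]/2/np.tan(np.radians(c['vertical_fov'])/2); return c
def cloud(c):
    z=c['range_z']; v,u=np.mgrid[:z.shape[0],:z.shape[1]]
    P=np.stack([(u-c['cx'])/c['f']*z,(v-c['cy'])/c['f']*z,z],-1)
    E=c['extrinsics']; W=P@E[:3,:3].T+E[:3,3]; W[z==0]=np.nan; return W
def ray(c,u,v,h):
    E=c['extrinsics']; d=E[:3,:3]@np.array([(u-c['cx'])/c['f'],(v-c['cy'])/c['f'],1]); o=E[:3,3]
    return o+d*(h-o[2])/d[2]
def proj(c,p):
    E=c['extrinsics']; q=E[:3,:3].T@(np.asarray(p)-E[:3,3]); return c['f']*q[:2]/q[2]+[c['cx'],c['cy']]
def save(c,n): cv2.imwrite('pics/'+n,c['color'][:,:,::-1])
E
python3 - <<'E'
from h import *
import pickle
for n in('top','side'):
    c=cap(n); save(c,n+'1.png'); pickle.dump(c,open(n+'1.pkl','wb')); print(n,c['f'],c['cx'],c['cy'],c['extrinsics'].round(3).tolist())
s=monitor.sense(); print(s['time_s'],s['tcp_pos'],s['ee_rot'],s['wrist_force'])
E
```

```text
top 359.6011387639232 253.3609271894879 191.54482769779116 [[0.022, -0.993, 0.117, 0.515], [-0.999, -0.025, -0.032, 0.035], [0.035, -0.116, -0.993, 0.839], [0.0, 0.0, 0.0, 1.0]]
side 347.75676320309947 258.440601074605 188.69348872367254 [[-0.882, -0.243, 0.403, 0.352], [-0.47, 0.498, -0.728, 0.494], [-0.024, -0.832, -0.554, 0.459], [0.0, 0.0, 0.0, 1.0]]
0.1 [ 0.27041822 -0.56288602  0.22158269] [[-9.01444504e-01 -4.32893687e-01 -9.28241403e-04]
 [-4.32894669e-01  9.01442937e-01  1.68446435e-03]
 [ 1.07562673e-04  1.92028189e-03 -9.99998150e-01]] [0.40547439 0.11135655 0.00545015]
```

View pics/top1.png

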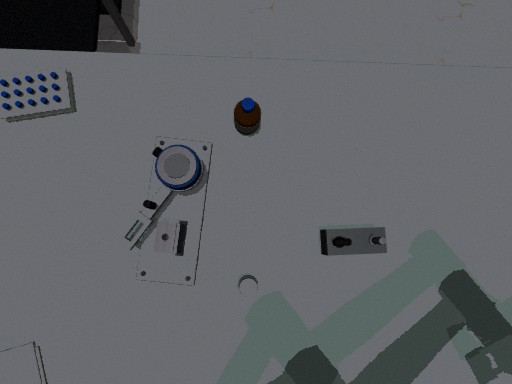

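View pics/side1.png

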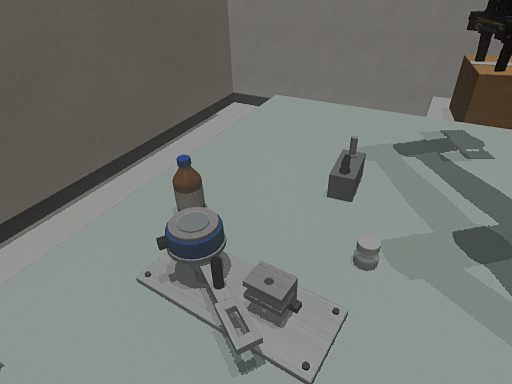

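The top view shows the base plate with corners near (157,137), (212,142), (195,285) and (137,280), and the yoke at (172,237). The drum is at (180,165), the grip post at (150,205), the block at (353,241), the driver at (341,241) and the pin at (376,239). The side view shows the yoke's hole at about (268,281), the open lug at (238,322), the post at (217,272) and the pin head at (353,145).

```bash
python3 - <<'E'
from h import *
import pickle
for n in('top','side'):
    c=pickle.load(open(n+'1.pkl','rb')); W=cloud(c); z=W[...,2]
    print(n,'bench z med',np.nanmedian(z[(np.abs(z)<.02)]), 'std', np.nanstd(z[(np.abs(z)<.006)]))
    # block top
    for nm,(x0,x1,y0,y1) in {'block':(.2,.6,-.45,-.1)}.items():
        R=(W[...,0]>x0)&(W[...,0]<x1)&(W[...,1]>y0)&(W[...,1]<y1)
        for lo,hi in((.055,.065),(.066,.09),(.09,.12)):
            m=R&(z>lo)&(z<hi)
            if m.sum()>3: print(nm,lo,hi,m.sum(),np.nanmedian(W[m],0).round(4),W[m].min(0).round(3),W[m].max(0).round(3))
    R=(W[...,0]>.3)&(W[...,0]<.75)&(W[...,1]>.05)&(W[...,1]<.45)
    for lo,hi in((.007,.017),(.071,.081)):
        m=(R&(z>lo)&(z<hi)).astype(np.uint8); m=cv2.morphologyEx(m,cv2.MORPH_OPEN,np.ones((3,3)))
        k,l,st,ce=cv2.connectedComponentsWithStats(m)
        for i in range(1,k):
            if st[i,4]>60:
                p=W[l==i]; h=cv2.minAreaRect((p[:,:2]*1000).astype(np.float32)); print(lo,st[i],h)
c=pickle.load(open('top1.pkl','rb'));a=c['color'][110:310,110:250,::-1];b=c['color'][210:270,300:400,::-1]
a=cv2.resize(np.clip(a*1.3,0,255).astype(np.uint8),None,fx=3,fy=3,interpolation=2);b=cv2.resize(b,None,fx=3.6,fy=3.6,interpolation=2)
o=np.zeros((600,790,3),np.uint8);o[:600,:420]=a;o[:b.shape[0],425:425+b.shape[1]]=b;cv2.imwrite('pics/crop.png',o)
E
```

```text
top bench z med 0.0005114204506256881 std 0.0015350739603755153
block 0.055 0.065 1301 [ 0.5057 -0.2158  0.0604] [ 0.474 -0.282  0.056] [ 0.536 -0.149  0.065]
block 0.066 0.09 61 [ 0.5079 -0.2461  0.0741] [ 0.491 -0.257  0.066] [ 0.517 -0.16   0.09 ]
block 0.09 0.12 179 [ 0.5047 -0.1875  0.0955] [ 0.496 -0.26   0.09 ] [ 0.515 -0.161  0.112]
0.007 [ 137  137   75  149 4643] ((568.4049072265625, 187.01966857910156), (130.076904296875, 330.5912170410156), 84.79825592041016)
0.007 [148 167  14  33 230] ((625.724365234375, 233.73126220703125), (27.236486434936523, 75.08158111572266), 84.88813781738281)
0.071 [154 221  27  33 702] ((505.23883056640625, 188.8802490234375), (48.968658447265625, 63.90279769897461), 84.92847442626953)
side bench z med -0.0004190205424015603 std 0.0009576810545061782
block 0.055 0.065 577 [ 0.4996 -0.1998  0.0594] [ 0.476 -0.285  0.055] [ 0.539 -0.149  0.065]
block 0.066 0.09 140 [ 0.5049 -0.1846  0.0782] [ 0.497 -0.256  0.066] [ 0.518 -0.16   0.09 ]
block 0.09 0.12 117 [ 0.5062 -0.2464  0.0944] [ 0.497 -0.258  0.091] [ 0.517 -0.161  0.11 ]
0.007 [ 137  253   87   78 2747] ((642.1060180664062, 210.0919952392578), (71.95338439941406, 188.5343780517578), 85.18800354003906)
0.007 [ 219  252  129  131 6133] ((525.5247192382812, 190.8944091796875), (131.841552734375, 242.2194061279297), 85.22383880615234)
0.007 [229 311  18  24 225] ((537.900390625, 234.3799591064453), (14.01878833770752, 41.476871490478516), 56.364253997802734)
0.071 [167 239  59  25 369] ((631.9805297851562, 192.43251037597656), (93.56405639648438, 37.504058837890625), 40.76921463012695)
0.071 [ 243  261   55   41 1217] ((506.5090026855469, 188.72598266601562), (50.02680587768555, 64.70126342773438), 84.65980529785156)
```

View pics/crop.png

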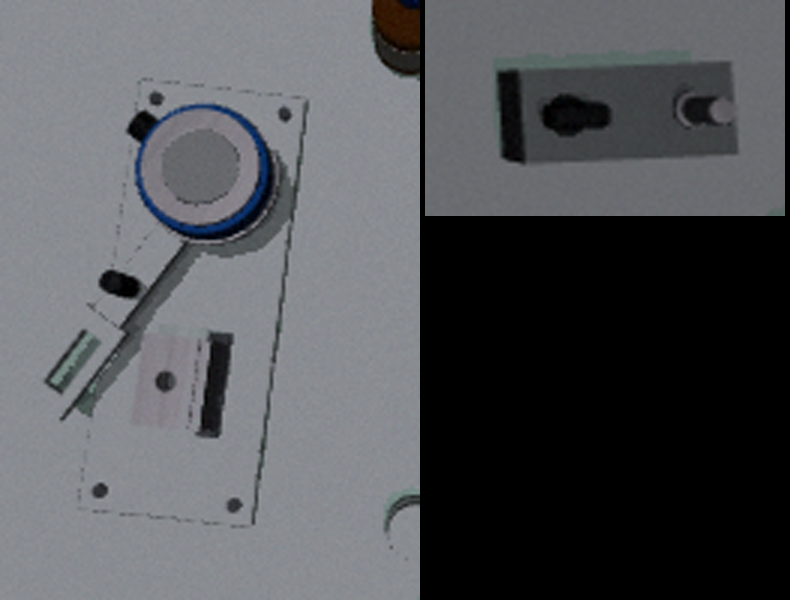

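The crop shows the yoke hole at about (165,237) in top-view pixels. The pin stands in the block's right-hand hole (its −y side), with its head top at about (382,240), and the post top is near (146,203). The plate's rectangle (130 x 330 mm) and the yoke's (49 x 64 mm) match the given sizes.

```bash
python3 - <<'E'
from h import *
import pickle
ex=np.array([.9959,-.0906]);ey=np.array([.0906,.9959]);o=np.array([.4937,.1938])
S=lambda p:(np.array([(np.asarray(p)[:2]-o)@ex,(np.asarray(p)[:2]-o)@ey])*1000).round(1)
C={n:pickle.load(open(n+'1.pkl','rb')) for n in('top','side')}
print('hole',S(ray(C['top'],165.3,237,.076)),S(ray(C['side'],268,281,.076)))
for n,c in C.items():
    W=cloud(c);z=W[...,2]
    B=(W[...,0]>.44)&(W[...,0]<.56)&(W[...,1]>-.32)&(W[...,1]<-.12)
    m=B&(z>.055)&(z<.065);r=cv2.minAreaRect((W[m][:,:2]*1000).astype(np.float32));print(n,'block',r)
    m=B&(z>.104)&(z<.114);print(n,'pin top',m.sum(),np.median(W[m],0).round(4),((W[m].min(0)+W[m].max(0))/2).round(4))
    # dark post: top face at .116
    D=np.linalg.norm(W[...,:2]-(o+.14*ex),axis=-1);g=c['color'].max(-1)
    m=(D>.06)&(D<.09)&(z>.11)&(z<.121)&(g<60);p=W[m];print(n,'post top',m.sum())
    if m.sum():
        q=(p.min(0)+p.max(0))/2;s=S(q);print(q.round(4),s,'r',np.hypot(140-s[0],s[1]),'q',np.arctan2(s[1],140-s[0]))
    m=(D>.06)&(D<.09)&(z>.07)&(z<.121)&(g<60);p=W[m]
    if m.sum(): print('post side',m.sum(),S(p.mean(0)))
# bolts: 
for n,c in C.items():
    W=cloud(c);z=W[...,2]
    for nm,lo,hi,R in(('jar',.045,.055,((.3,.5),(-.05,.1))),('bottle',.1,.14,((.6,.9),(-.05,.2)))):
        m=(W[...,0]>R[0][0])&(W[...,0]<R[0][1])&(W[...,1]>R[1][0])&(W[...,1]<R[1][1])&(z>lo)&(z<hi)
        if m.sum():print(n,nm,((W[m].min(0)+W[m].max(0))/2).round(3))
E
```

```text
hole [11.4 -0.8] [13.2  1.1]
top block ((505.5615539550781, -216.04766845703125), (55.892982482910156, 130.9977569580078), 3.6101088523864746)
top pin top 53 [ 0.5085 -0.2523  0.11  ] [ 0.5076 -0.2527  0.1082]
top post top 54
[0.5711 0.2239 0.115 ] [74.4 37. ] r 75.3150715328612 q 0.5135466997767859
post side 142 [112.2  14.1]
side block ((507.14630126953125, -216.59986877441406), (56.556121826171875, 135.8748016357422), 3.886357069015503)
side pin top 27 [ 0.5089 -0.2507  0.1084] [ 0.5099 -0.2509  0.107 ]
side post top 100
[0.5717 0.2245 0.1136] [74.9 37.6] r 75.17825483475923 q 0.5237657811024949
post side 342 [81.9 40.4]
top jar [0.402 0.016 0.05 ]
top bottle [0.699 0.106 0.117]
side jar [0.403 0.017 0.048]
side bottle [0.7   0.108 0.115]
```

Call:
drive_tool --moves '[{"delta_pos":[-40,39,0],"claw":0},{"delta_pos":[-40,39,0],"claw":0},{"delta_pos":[-40,39,0],"claw":0},{"delta_pos":[-40,39,0],"claw":0},{"delta_pos":[-40,39,0],"claw":0},{"delta_pos":[-40,39,0],"claw":0},{"delta_pos":[-40,39,0],"claw":0},{"delta_pos":[-40,39,0],"claw":0},{"delta_pos":[-40,39,0],"claw":0},{"delta_pos":[-40,39,0],"claw":0},{"delta_pos":[-40,39,0],"claw":0},{"delta_pos":[-40,39,0],"claw":0}]'

```text
invalid input
```

Call:
drive_tool --moves '[{"delta_pos":[-40,39,0],"turn":0,"claw":0},{"delta_pos":[-40,39,0],"turn":0,"claw":0},{"delta_pos":[-40,39,0],"turn":0,"claw":0},{"delta_pos":[-40,39,0],"turn":0,"claw":0},{"delta_pos":[-40,39,0],"turn":0,"claw":0},{"delta_pos":[-40,39,0],"turn":0,"claw":0},{"delta_pos":[-40,39,0],"turn":0,"claw":0},{"delta_pos":[-40,39,0],"turn":0,"claw":0},{"delta_pos":[-40,39,0],"turn":0,"claw":0},{"delta_pos":[-40,39,0],"turn":0,"claw":0},{"delta_pos":[-40,39,0],"turn":0,"claw":0},{"delta_pos":[-40,39,0],"turn":0,"claw":0}]'

```text
time_s: 1.6
tcp_pos: [0.5007, 0.0682, 0.2224]
ee_rot: [[-0.901, -0.433, -0.0], [-0.433, 0.901, -0.0], [0.0, 0.0, -1.0]]
wrist_force: [0.9, 0.6, -0.2]
gripper_width: 0.006
gripper_force: 0.0
```

Call:
drive_tool --moves '[{"delta_pos":[-37,37,0],"turn":0,"claw":0},{"delta_pos":[-37,37,0],"turn":0,"claw":0},{"delta_pos":[-37,37,0],"turn":0,"claw":0},{"delta_pos":[-37,37,0],"turn":0,"claw":0},{"delta_pos":[0,0,0],"turn":0.18,"claw":0},{"delta_pos":[0,0,0],"turn":0.18,"claw":0},{"delta_pos":[0,0,0],"turn":0.18,"claw":0},{"delta_pos":[0,0,47],"turn":0,"claw":0},{"delta_pos":[0,0,47],"turn":0,"claw":0},{"delta_pos":[0,0,46],"turn":0,"claw":0}]'

```text
time_s: 2.85
tcp_pos: [0.5696, 0.2636, 0.0808]
ee_rot: [[-0.996, 0.092, -0.0], [0.092, 0.996, -0.0], [0.0, -0.0, -1.0]]
wrist_force: [0.3, 1.1, -0.2]
gripper_width: 0.011
gripper_force: 0.0
```

Call:
drive_tool --moves '[{"delta_pos":[0,-8,0],"turn":0,"claw":0},{"delta_pos":[0,-6,0],"turn":0,"claw":0},{"delta_pos":[0,-6,0],"turn":0,"claw":0},{"delta_pos":[0,-6,0],"turn":0,"claw":0},{"delta_pos":[0,-6,0],"turn":0,"claw":0},{"delta_pos":[0,-6,0],"turn":0,"claw":0},{"delta_pos":[0,-4,0],"turn":0,"claw":0}]'

```text
time_s: 3.72
tcp_pos: [0.5663, 0.2232, 0.0842]
ee_rot: [[-0.996, 0.092, 0.002], [0.092, 0.996, 0.003], [-0.002, 0.003, -1.0]]
wrist_force: [-2.5, 4.0, 1.0]
gripper_width: 0.007
gripper_force: 2.0
```

Call:
drive_tool --moves '[{"delta_pos":[0,-4,0],"turn":0,"claw":0},{"delta_pos":[0,-3,0],"turn":0,"claw":0},{"delta_pos":[0,-2,0],"turn":0,"claw":0},{"delta_pos":[0,-1,0],"turn":0,"claw":0},{"delta_pos":[0,0,0],"turn":0,"claw":0}]'

```text
time_s: 4.35
tcp_pos: [0.5655, 0.2118, 0.0826]
ee_rot: [[-0.996, 0.092, 0.0], [0.092, 0.996, -0.0], [-0.0, -0.0, -1.0]]
wrist_force: [-0.1, 1.8, 1.9]
gripper_width: 0.007
gripper_force: 1.0
```

Call:
drive_tool --moves '[{"delta_pos":[0,-1,0],"turn":0,"claw":0},{"delta_pos":[0,-1,0],"turn":0,"claw":0},{"delta_pos":[0,-1,0],"turn":0,"claw":0},{"delta_pos":[0,0,0],"turn":0,"claw":0}]'

```text
time_s: 4.85
tcp_pos: [0.5649, 0.2089, 0.0825]
ee_rot: [[-0.996, 0.092, -0.0], [0.092, 0.996, -0.0], [0.0, -0.0, -1.0]]
wrist_force: [-2.1, 1.5, 1.8]
gripper_width: 0.007
gripper_force: 1.1
```

```bash
cat > post.py <<'E'
from h import *
ex=np.array([.9959,-.0906]);ey=np.array([.0906,.9959]);o=np.array([.4937,.1938])
S=lambda p:(np.array([(np.asarray(p)[:2]-o)@ex,(np.asarray(p)[:2]-o)@ey])*1000).round(1)
E
python3 - <<'E'
from post import *
c=cap('side');a=c['color'][190:370,120:360,::-1];cv2.imwrite('pics/s2.png',cv2.resize(a,None,fx=3,fy=3,interpolation=2))
s=monitor.sense();print(s['time_s'],S(s['tcp_pos']),s['wrist_force'])
E
```

```text
4.9 [69.5 21.5] [-0.04907868  2.64860088  2.74865115]
```

View pics/s2.png

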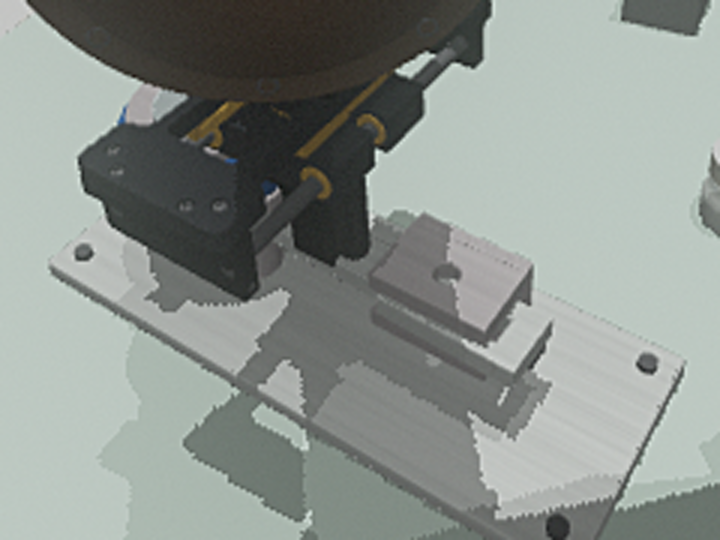

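The crop shows the lug between the ears, with the yoke hole at about (447,272) in the crop. The force is still only the moving friction, so the stop hasn't been reached.

Call:
drive_tool --moves '[{"delta_pos":[0,-1,0],"turn":0,"claw":0},{"delta_pos":[0,-1,0],"turn":0,"claw":0},{"delta_pos":[0,-1,0],"turn":0,"claw":0}]'

```text
time_s: 5.28
tcp_pos: [0.5645, 0.2061, 0.0824]
ee_rot: [[-0.996, 0.092, -0.0], [0.092, 0.996, 0.0], [0.0, 0.0, -1.0]]
wrist_force: [-1.5, 4.6, 2.4]
gripper_width: 0.003
gripper_force: 2.4
```

Call:
drive_tool --moves '[{"delta_pos":[0,-1,0],"turn":0,"claw":0},{"delta_pos":[0,-1,0],"turn":0,"claw":0}]'

```text
time_s: 5.52
tcp_pos: [0.5646, 0.2059, 0.0826]
ee_rot: [[-0.996, 0.092, 0.001], [0.092, 0.996, 0.003], [-0.001, 0.003, -1.0]]
wrist_force: [-3.3, 10.4, 1.4]
gripper_width: 0.005
gripper_force: 4.8
```

Call:
drive_tool --moves '[{"delta_pos":[0,-1,0],"turn":0,"claw":0},{"delta_pos":[0,0,0],"turn":0,"claw":0},{"delta_pos":[0,15,0],"turn":0,"claw":0},{"delta_pos":[0,15,0],"turn":0,"claw":0},{"delta_pos":[0,0,-45],"turn":0,"claw":0},{"delta_pos":[0,0,-45],"turn":0,"claw":0},{"delta_pos":[0,0,-45],"turn":0,"claw":0}]'

```text
time_s: 6.4
tcp_pos: [0.5671, 0.2329, 0.2185]
ee_rot: [[-0.996, 0.092, -0.001], [0.092, 0.996, -0.001], [0.001, -0.001, -1.0]]
wrist_force: [1.0, 0.4, 0.1]
gripper_width: 0.005
gripper_force: 0.0
```

Call:
drive_tool --moves '[{"delta_pos":[0,-49,0],"turn":0,"claw":0.5},{"delta_pos":[1,-49,0],"turn":0,"claw":0.5},{"delta_pos":[1,-49,0],"turn":0,"claw":0.5},{"delta_pos":[1,-49,0],"turn":0,"claw":0.5},{"delta_pos":[1,-49,0],"turn":0,"claw":0.5},{"delta_pos":[1,-49,0],"turn":0,"claw":0.5},{"delta_pos":[2,-49,0],"turn":0,"claw":0.5},{"delta_pos":[2,-49,0],"turn":0,"claw":0.5},{"delta_pos":[2,-49,0],"turn":0,"claw":0.5},{"delta_pos":[2,-49,0],"turn":0,"claw":0.5}]'

```text
time_s: 7.65
tcp_pos: [0.5087, -0.2554, 0.2173]
ee_rot: [[-0.996, 0.092, -0.001], [0.092, 0.996, -0.0], [0.001, -0.0, -1.0]]
wrist_force: [0.8, 0.1, -0.9]
gripper_width: 0.499
gripper_force: 0.0
```

```bash
python3 - <<'E'
from post import *
import pickle
Cs={}
for n in('top','side'):
    c=cap(n);Cs[n]=c;W=cloud(c);z=W[...,2];pickle.dump(c,open(n+'2.pkl','wb'))
    R=(W[...,0]>.4)&(W[...,0]<.75)&(W[...,1]>.05)&(W[...,1]<.3)
    m=(R&(z>.072)&(z<.081)).astype(np.uint8); m=cv2.morphologyEx(m,cv2.MORPH_OPEN,np.ones((3,3)))
    k,l,st,ce=cv2.connectedComponentsWithStats(m)
    for i in range(1,k):
        if st[i,4]>200:
            h=cv2.minAreaRect((W[l==i][:,:2]*1000).astype(np.float32)); print(n,'yoke',st[i],S(np.array(h[0])/1000),h[1:])
    D=np.linalg.norm(W[...,:2]-(o+.14*ex),axis=-1);g=c['color'].max(-1)
    m=(D>.06)&(D<.09)&(z>.11)&(z<.121)&(g<60)&(W[...,0]<.6);p=W[m]
    if m.sum():
        s=S((p.min(0)+p.max(0))/2);print(n,'post',m.sum(),s,np.arctan2(s[1],140-s[0]))
s=monitor.sense();print(s['time_s'],s['tcp_pos'],s['gripper_width'])
t=Cs['top']['color'][190:280,120:240,::-1];u=Cs['side']['color'][230:320,200:320,::-1]
cv2.imwrite('pics/c3.png',np.vstack([cv2.resize(a,None,fx=3.3,fy=3.3,interpolation=2) for a in(t,u)]))
E
```

```text
top yoke [154 221  27  33 695] [11.9 -3.7] ((48.711036682128906, 63.94156265258789), 85.23102569580078)
top post 51 [64.5 -0.3] -0.003973489021679968
side yoke [170 238  51  29 302] [131.6  12.7] ((86.92559814453125, 29.626323699951172), 61.84870910644531)
side yoke [ 243  261   54   40 1169] [13.3 -4.1] ((49.26879119873047, 64.69081115722656), 85.10548400878906)
side post 79 [64.9  1.8] 0.023963454574112007
7.75 [ 0.50812212 -0.25744649  0.2168749 ] 0.4981962500694349
```

View pics/c3.png

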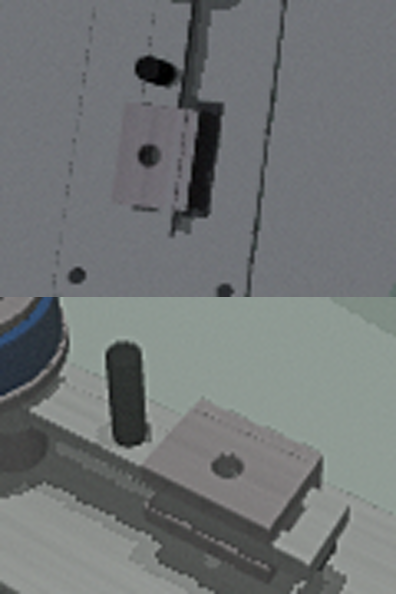

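The arm is shut: the post is at stand (64.7, 0.7). The crop shows the hole clear in the upper ear, at (149,155) in its upper half and (228,466) in its lower half. Next I descend and grip the pin.

Call:
drive_tool --moves '[{"delta_pos":[0,4,0],"turn":0,"claw":0.5},{"delta_pos":[0,0,40],"turn":0,"claw":0.5},{"delta_pos":[0,0,40],"turn":0,"claw":0.5},{"delta_pos":[0,0,35],"turn":0,"claw":0.5},{"delta_pos":[0,0,20],"turn":0,"claw":0.5},{"delta_pos":[0,0,13],"turn":0,"claw":0.5},{"delta_pos":[0,0,0],"turn":0,"claw":0.5},{"delta_pos":[0,0,0],"turn":0,"claw":0.3},{"delta_pos":[0,0,0],"turn":0,"claw":0.2},{"delta_pos":[0,0,0],"turn":0,"claw":0.1},{"delta_pos":[0,0,0],"turn":0,"claw":0.1},{"delta_pos":[0,0,0],"turn":0,"claw":0.1}]'

```text
time_s: 9.25
tcp_pos: [0.5099, -0.2529, 0.0709]
ee_rot: [[-0.996, 0.091, 0.002], [0.091, 0.996, -0.004], [-0.002, -0.004, -1.0]]
wrist_force: [-1.2, -10.8, 0.5]
gripper_width: 0.182
gripper_force: 29.7
```

Call:
drive_tool --moves '[{"delta_pos":[0,-1,0],"turn":0,"claw":0},{"delta_pos":[0,0,0],"turn":0,"claw":0}]'

```text
time_s: 9.5
tcp_pos: [0.5098, -0.2532, 0.0708]
ee_rot: [[-0.996, 0.092, 0.002], [0.092, 0.996, -0.003], [-0.002, -0.003, -1.0]]
wrist_force: [-0.5, -7.8, 0.8]
gripper_width: 0.177
gripper_force: 29.7
```

Call:
drive_tool --moves '[{"delta_pos":[0,-2,0],"turn":0,"claw":0},{"delta_pos":[0,0,0],"turn":0,"claw":0}]'

```text
time_s: 9.75
tcp_pos: [0.5098, -0.2535, 0.0706]
ee_rot: [[-0.996, 0.092, 0.002], [0.092, 0.996, -0.001], [-0.002, -0.001, -1.0]]
wrist_force: [-1.3, -3.8, 4.4]
gripper_width: 0.178
gripper_force: 29.8
```

Call:
drive_tool --moves '[{"delta_pos":[0,-1,0],"turn":0,"claw":0},{"delta_pos":[0,0,-5],"turn":0,"claw":0},{"delta_pos":[0,0,-10],"turn":0,"claw":0},{"delta_pos":[0,0,-20],"turn":0,"claw":0},{"delta_pos":[0,0,-35],"turn":0,"claw":0},{"delta_pos":[0,0,-35],"turn":0,"claw":0},{"delta_pos":[0,0,-25],"turn":0,"claw":0},{"delta_pos":[0,0,0],"turn":0,"claw":0},{"delta_pos":[0,0,0],"turn":0,"claw":0}]'

```text
time_s: 10.88
tcp_pos: [0.5079, -0.253, 0.1981]
ee_rot: [[-0.996, 0.092, -0.003], [0.092, 0.996, 0.002], [0.003, 0.001, -1.0]]
wrist_force: [0.2, 1.4, -2.0]
gripper_width: 0.174
gripper_force: 29.9
```

Call:
drive_tool --moves '[{"delta_pos":[2,20,0],"turn":0,"claw":0},{"delta_pos":[4,40,0],"turn":0,"claw":0},{"delta_pos":[5,49,0],"turn":0,"claw":0},{"delta_pos":[5,49,0],"turn":0,"claw":0},{"delta_pos":[5,49,0],"turn":0,"claw":0},{"delta_pos":[5,49,0],"turn":0,"claw":0},{"delta_pos":[5,49,0],"turn":0,"claw":0},{"delta_pos":[5,49,0],"turn":0,"claw":0},{"delta_pos":[4,45,0],"turn":0,"claw":0},{"delta_pos":[2,30,0],"turn":0,"claw":0},{"delta_pos":[1,15,0],"turn":0,"claw":0},{"delta_pos":[0,0,0],"turn":0,"claw":0}]'

```text
time_s: 12.38
tcp_pos: [0.5064, 0.1928, 0.1988]
ee_rot: [[-0.996, 0.091, -0.002], [0.091, 0.996, -0.001], [0.001, -0.001, -1.0]]
wrist_force: [-0.5, -0.1, -1.6]
gripper_width: 0.177
gripper_force: 29.9
```

Call:
drive_tool --moves '[{"delta_pos":[0,0,0],"turn":0,"claw":0},{"delta_pos":[0,0,0],"turn":0,"claw":0}]'

```text
time_s: 12.62
tcp_pos: [0.5071, 0.1912, 0.1996]
ee_rot: [[-0.996, 0.093, -0.0], [0.093, 0.996, -0.0], [0.0, -0.0, -1.0]]
wrist_force: [0.4, -0.6, -1.0]
gripper_width: 0.179
gripper_force: 29.9
```

```bash
python3 - <<'E'
from post import *
import pickle
s=monitor.sense();print(s['time_s'],s['tcp_pos'],S(s['tcp_pos']),s['wrist_force'])
t=cap('top');c=cap('side');pickle.dump((t,c),open('p3.pkl','wb'))
a=c['color'][130:330,160:400,::-1];b=t['color'][150:300,100:260,::-1]
cv2.imwrite('pics/s4.png',np.vstack([cv2.resize(a,None,fx=3,fy=3,interpolation=2)]))
W=cloud(c);T=np.array(s['tcp_pos']);m=(np.linalg.norm(W[...,:2]-T[:2],axis=-1)<.03)
for h in np.arange(T[2]-.062,T[2],.006):
    k=m&(W[...,2]>h)&(W[...,2]<h+.006)
    if k.sum()>2: v,u=np.nonzero(k);print(round(h+.003,4),k.sum(),'u',u.min(),u.max(),'v',v.mean().round(1),(W[k].mean(0)-T).round(4)*1000)
E
```

```text
12.625 [0.50706253 0.19122829 0.19958501] [13.5 -1.4] [ 0.37463945 -0.59234043 -1.00111128]
0.1406 18 u 265 272 v 247.9 [ -1.2   3.6 -58.5]
0.1466 30 u 264 272 v 244.9 [ -1.9   3.8 -52.7]
0.1526 29 u 264 272 v 241.6 [ -1.6   4.  -46.8]
0.1586 33 u 264 272 v 238.2 [ -1.9   4.1 -40.8]
0.1646 29 u 264 272 v 234.6 [ -1.5   4.3 -34.9]
0.1706 35 u 264 272 v 231.1 [ -2.    4.2 -28.9]
0.1766 31 u 264 272 v 227.5 [ -1.8   4.3 -22.8]
0.1826 24 u 264 272 v 224.4 [ -2.3   4.1 -17.9]
0.1886 33 u 259 277 v 221.0 [-3.7  7.6 -9.5]
0.1946 51 u 260 277 v 217.5 [-6.1  3.4 -6.1]
0.2006 80 u 254 282 v 213.8 [-4.6  6.9  1.7]
```

View pics/s4.png

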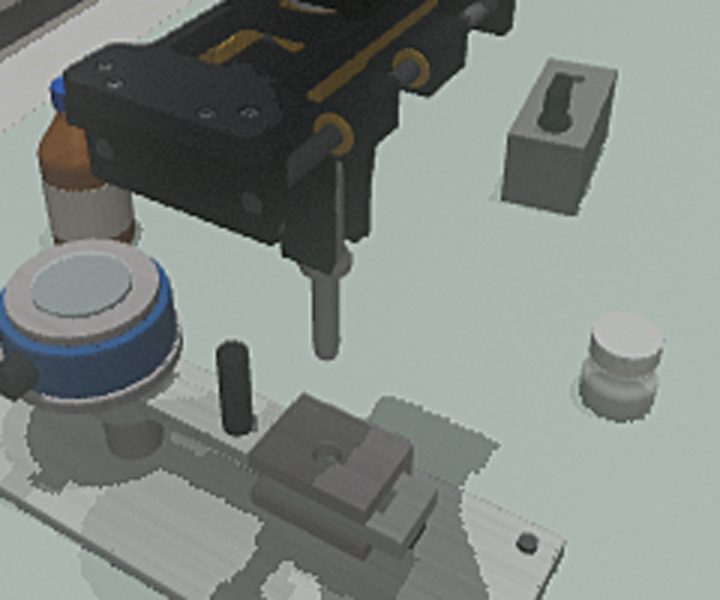

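The pin hangs upright in the grip, with its tip at about (326,355) in the crop, above the yoke hole at (326,453). The driver, jar and bottle haven't moved. I'll correct y by +1.5 mm and descend to just above the ear.

Call:
drive_tool --moves '[{"delta_pos":[0.7,1.4,0],"turn":0,"claw":0},{"delta_pos":[0,0,15],"turn":0,"claw":0},{"delta_pos":[0,0,15],"turn":0,"claw":0},{"delta_pos":[0,0,15],"turn":0,"claw":0},{"delta_pos":[0,0,9],"turn":0,"claw":0},{"delta_pos":[0,0,0],"turn":0,"claw":0},{"delta_pos":[0,0,0],"turn":0,"claw":0},{"delta_pos":[0,0,0],"turn":0,"claw":0}]'

```text
time_s: 13.72
tcp_pos: [0.5069, 0.194, 0.1462]
ee_rot: [[-0.996, 0.092, 0.001], [0.092, 0.996, 0.001], [-0.001, 0.001, -1.0]]
wrist_force: [0.2, -0.0, -1.6]
gripper_width: 0.176
gripper_force: 29.9
```

```bash
python3 - <<'E'
from post import *
import pickle
s=monitor.sense();T=np.array(s['tcp_pos']);print(s['time_s'],T,S(T),s['wrist_force'])
c=cap('side');W=cloud(c)
m=(np.linalg.norm(W[...,:2]-T[:2],axis=-1)<.012)
for h in np.arange(T[2]-.06,T[2]-.012,.008):
    k=m&(W[...,2]>h)&(W[...,2]<h+.008)
    if k.sum()>2: p=W[k].mean(0)+[.0021,-.0042,0];print(round(h+.004,4),k.sum(),S(p))
s2=pickle.load(open('side2.pkl','rb'));t2=pickle.load(open('top2.pkl','rb'))
for n,q in(('side',s2),('top',t2)):
    u,v=proj(q,[*(o+.0125*ex),.076]).round().astype(int);g=cv2.cvtColor(q['color'],cv2.COLOR_RGB2GRAY)[v-7:v+8,u-7:u+8].astype(float)
    bg=np.median(g);w=np.clip(bg*.85-g,0,None);b,a=np.mgrid[v-7:v+8,u-7:u+8];cu,cv=(w*a).sum()/w.sum(),(w*b).sum()/w.sum()
    print(n,'hole',cu,cv,(w>0).sum(),S(ray(q,cu,cv,.076)))
a=c['color'][200:310,210:330,::-1];cv2.imwrite('pics/s5.png',cv2.resize(a,None,fx=5,fy=5,interpolation=2))
E
```

```text
13.725 [0.50693153 0.19402169 0.14617488] [13.2  1.4] [ 0.15762869 -0.00240816 -1.62603176]
0.0902 25 [13.6  0.9]
0.0982 41 [13.1  0.6]
0.1062 36 [13.   0.5]
0.1142 37 [13.1  0.6]
0.1222 38 [12.8  0.6]
0.1302 13 [13.3  1.9]
side hole 268.3251542152159 280.8822481151474 59 [12.9  0.7]
top hole 164.36161059018204 236.66596800882516 45 [11.8  1.2]
```

View pics/s5.png

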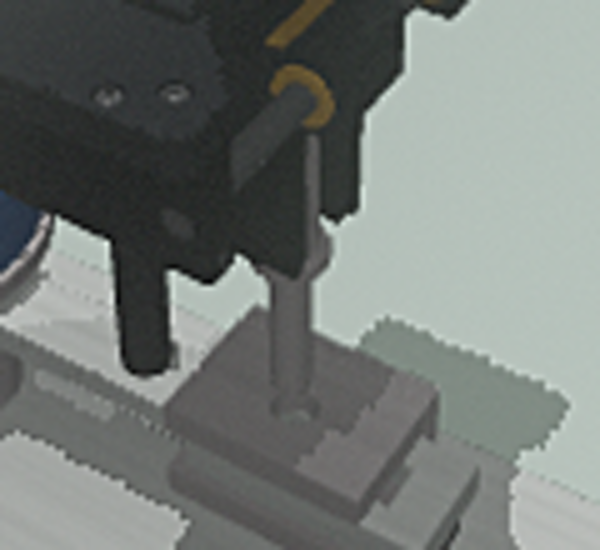

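The tip, at about (290,400) in the crop, is right over the hole at (293,410). Measured in the same camera, the pin is at (13.2, 0.7) and the hole at (12.9, 0.7), so I'll feel down.

Call:
drive_tool --moves '[{"delta_pos":[0,0,3],"turn":0,"claw":0},{"delta_pos":[0,0,2],"turn":0,"claw":0},{"delta_pos":[0,0,2],"turn":0,"claw":0},{"delta_pos":[0,0,2],"turn":0,"claw":0},{"delta_pos":[0,0,2],"turn":0,"claw":0},{"delta_pos":[0,0,0],"turn":0,"claw":0}]'

```text
time_s: 14.52
tcp_pos: [0.5065, 0.1935, 0.1343]
ee_rot: [[-0.996, 0.092, -0.0], [0.092, 0.996, -0.001], [0.0, -0.001, -1.0]]
wrist_force: [-0.2, -0.0, -2.2]
gripper_width: 0.176
gripper_force: 29.9
```

Tip is at about 74 mm with no resistance. Continuing gently.

Call:
drive_tool --moves '[{"delta_pos":[0,0,2],"turn":0,"claw":0},{"delta_pos":[0,0,1],"turn":0,"claw":0},{"delta_pos":[0,0,1],"turn":0,"claw":0},{"delta_pos":[0,0,1],"turn":0,"claw":0},{"delta_pos":[0,0,0],"turn":0,"claw":0}]'

```text
time_s: 15.15
tcp_pos: [0.5065, 0.1936, 0.1294]
ee_rot: [[-0.996, 0.092, -0.0], [0.092, 0.996, -0.0], [0.0, -0.0, -1.0]]
wrist_force: [0.1, -2.5, -0.8]
gripper_width: 0.173
gripper_force: 29.8
```

Call:
drive_tool --moves '[{"delta_pos":[0,-0.6,1],"turn":0,"claw":0},{"delta_pos":[0,0,2],"turn":0,"claw":0},{"delta_pos":[0,0,1],"turn":0,"claw":0},{"delta_pos":[0,0,1],"turn":0,"claw":0},{"delta_pos":[0,0,0],"turn":0,"claw":0}]'

```text
time_s: 15.78
tcp_pos: [0.5065, 0.1933, 0.1244]
ee_rot: [[-0.996, 0.092, -0.0], [0.092, 0.996, 0.0], [0.0, 0.0, -1.0]]
wrist_force: [0.9, -1.2, -1.6]
gripper_width: 0.178
gripper_force: 29.9
```

Call:
drive_tool --moves '[{"delta_pos":[0,-0.3,2],"turn":0,"claw":0},{"delta_pos":[0,0,2],"turn":0,"claw":0},{"delta_pos":[0,0,2],"turn":0,"claw":0},{"delta_pos":[0,0,2],"turn":0,"claw":0},{"delta_pos":[0,0,2],"turn":0,"claw":0},{"delta_pos":[0,0,0],"turn":0,"claw":0}]'

```text
time_s: 16.52
tcp_pos: [0.5064, 0.1928, 0.1143]
ee_rot: [[-0.996, 0.092, -0.0], [0.092, 0.996, -0.0], [0.0, -0.0, -1.0]]
wrist_force: [-0.5, 0.6, -1.7]
gripper_width: 0.177
gripper_force: 29.9
```

Call:
drive_tool --moves '[{"delta_pos":[0,0,2],"turn":0,"claw":0},{"delta_pos":[0,0,1],"turn":0,"claw":0},{"delta_pos":[0,0,1],"turn":0,"claw":0},{"delta_pos":[0,0,1],"turn":0,"claw":0},{"delta_pos":[0,0,1],"turn":0,"claw":0},{"delta_pos":[0,0,0],"turn":0,"claw":0}]'

```text
time_s: 17.27
tcp_pos: [0.5064, 0.1928, 0.1084]
ee_rot: [[-0.996, 0.092, -0.0], [0.092, 0.996, -0.0], [0.0, -0.0, -1.0]]
wrist_force: [-0.4, -0.7, -1.4]
gripper_width: 0.174
gripper_force: 29.9
```

Call:
drive_tool --moves '[{"delta_pos":[0,0,1],"turn":0,"claw":0},{"delta_pos":[0,0,1],"turn":0,"claw":0},{"delta_pos":[0,0,1],"turn":0,"claw":0},{"delta_pos":[0,0,1],"turn":0,"claw":0},{"delta_pos":[0,0,1],"turn":0,"claw":0},{"delta_pos":[0,0,1],"turn":0,"claw":0},{"delta_pos":[0,0,0],"turn":0,"claw":0}]'

```text
time_s: 18.15
tcp_pos: [0.5064, 0.1928, 0.1024]
ee_rot: [[-0.996, 0.092, -0.0], [0.092, 0.996, -0.0], [0.0, -0.0, -1.0]]
wrist_force: [0.2, 0.5, -1.1]
gripper_width: 0.175
gripper_force: 29.9
```

Call:
drive_tool --moves '[{"delta_pos":[0,0,2],"turn":0,"claw":0},{"delta_pos":[0,0,2],"turn":0,"claw":0},{"delta_pos":[0,0,2],"turn":0,"claw":0},{"delta_pos":[0,0,2],"turn":0,"claw":0},{"delta_pos":[0,0,2],"turn":0,"claw":0},{"delta_pos":[0,0,2],"turn":0,"claw":0},{"delta_pos":[0,0,0],"turn":0,"claw":0}]'

```text
time_s: 19.02
tcp_pos: [0.5064, 0.1928, 0.0903]
ee_rot: [[-0.996, 0.092, -0.0], [0.092, 0.996, -0.0], [0.0, -0.0, -1.0]]
wrist_force: [0.4, -1.5, -2.3]
gripper_width: 0.178
gripper_force: 29.9
```

Call:
drive_tool --moves '[{"delta_pos":[0,0,1],"turn":0,"claw":0},{"delta_pos":[0,0,1],"turn":0,"claw":0},{"delta_pos":[0,0,1],"turn":0,"claw":0},{"delta_pos":[0,0,0],"turn":0,"claw":0}]'

```text
time_s: 19.52
tcp_pos: [0.5064, 0.1928, 0.0874]
ee_rot: [[-0.996, 0.092, -0.0], [0.092, 0.996, -0.0], [0.0, -0.0, -1.0]]
wrist_force: [0.9, -1.9, -1.4]
gripper_width: 0.173
gripper_force: 29.9
```

Call:
drive_tool --moves '[{"delta_pos":[0,0,1],"turn":0,"claw":0},{"delta_pos":[0,0,0],"turn":0,"claw":0}]'

```text
time_s: 19.77
tcp_pos: [0.5065, 0.1929, 0.0866]
ee_rot: [[-0.996, 0.092, 0.0], [0.092, 0.996, -0.0], [-0.0, -0.0, -1.0]]
wrist_force: [0.4, -0.3, -0.9]
gripper_width: 0.175
gripper_force: 29.9
```

Call:
drive_tool --moves '[{"delta_pos":[0,0,1],"turn":0,"claw":0},{"delta_pos":[0,0,0],"turn":0,"claw":0}]'

```text
time_s: 20.02
tcp_pos: [0.5066, 0.1929, 0.0865]
ee_rot: [[-0.996, 0.092, 0.001], [0.092, 0.996, -0.0], [-0.001, -0.0, -1.0]]
wrist_force: [-2.2, -0.5, 5.4]
gripper_width: 0.175
gripper_force: 29.9
```

The collar is seated: the downward motion stopped and the upward force rose. Release slowly, then retreat upwards.

Call:
drive_tool --moves '[{"delta_pos":[0,0,0],"turn":0,"claw":0.22},{"delta_pos":[0,0,0],"turn":0,"claw":0.3},{"delta_pos":[0,0,0],"turn":0,"claw":0.4},{"delta_pos":[0,0,0],"turn":0,"claw":0.45},{"delta_pos":[0,0,0],"turn":0,"claw":0.45},{"delta_pos":[0,0,-10],"turn":0,"claw":0.45},{"delta_pos":[0,0,-30],"turn":0,"claw":0.45},{"delta_pos":[0,0,-40],"turn":0,"claw":0.45},{"delta_pos":[0,0,-40],"turn":0,"claw":0.45},{"delta_pos":[0,-50,0],"turn":0,"claw":0.45},{"delta_pos":[0,-50,0],"turn":0,"claw":0.45},{"delta_pos":[0,-50,0],"turn":0,"claw":0.45}]'

```text
time_s: 21.52
tcp_pos: [0.4925, 0.0422, 0.2066]
ee_rot: [[-0.996, 0.091, 0.002], [0.091, 0.996, 0.0], [-0.002, 0.001, -1.0]]
wrist_force: [0.5, 0.5, 0.3]
gripper_width: 0.451
gripper_force: 0.0
```

Call:
drive_tool --moves '[{"delta_pos":[0,-50,0],"turn":0,"claw":0.45},{"delta_pos":[0,0,0],"turn":0,"claw":0.45},{"delta_pos":[0,0,0],"turn":0,"claw":0.45}]'

```text
time_s: 21.9
tcp_pos: [0.4883, -0.0062, 0.2062]
ee_rot: [[-0.996, 0.093, 0.001], [0.093, 0.996, 0.0], [-0.001, 0.0, -1.0]]
wrist_force: [-0.7, -0.3, -0.2]
gripper_width: 0.45
gripper_force: 0.0
```

```bash
python3 - <<'E'
from post import *
for n in('top','side'):
    c=cap(n);W=cloud(c);z=W[...,2];P=np.append(o+.0125*ex,0)
    m=(np.linalg.norm(W[...,:2]-P[:2],axis=-1)<.02)&(z>.115)&(z<.135);p=W[m];print(n,'pin top',m.sum(),p[:,2].max(),S((p.min(0)+p.max(0))/2))
    D=np.linalg.norm(W[...,:2]-(o+.14*ex),axis=-1)
    m=(D>.06)&(D<.09)&(z>.11)&(z<.121)&(c['color'].max(-1)<60)&(W[...,0]<.6)
    if m.sum():print('post',S((W[m].min(0)+W[m].max(0))/2))
a=c['color'][190:340,140:340,::-1];cv2.imwrite('pics/s6.png',cv2.resize(a,None,fx=3.5,fy=3.5,interpolation=2))
E
```

```text
top pin top 60 0.13036285459400365 [11.7  0.2]
post [64.5 -0.4]
side pin top 138 0.1266473512908038 [12.2  0.3]
post [64.7  1.1]
```

View pics/s6.png

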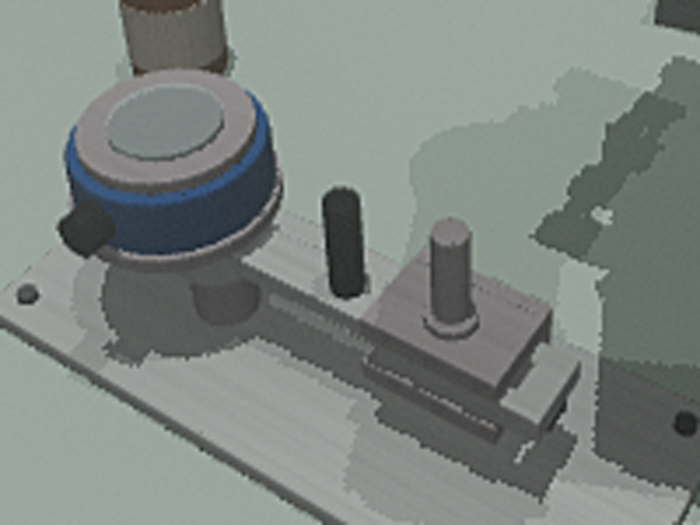

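The pin stands upright with its collar on the upper ear, at about (450,320) in the crop. Its head top is at about 126 mm, the arm is shut and the gripper is clear.

```bash
python3 -c "
from station import ticket; print(ticket.finish_job())"
```

```text
the job is handed in; nothing more can be done
None
```

The arm is swung shut and the pin is through both ears and the slot with its collar on the upper ear and the gripper clear; I handed the job in at about 22 s, but the hand-in gave no verdict.

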